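# Snap the lid onto the butter tub and close its vent

### The job

Put the blue lid on the open white butter tub and press it down until it has snapped fully home on all four sides, keeping the orange vent flap on the lid open meanwhile so that the trapped air can get out. Then press the vent flap flat shut and leave the closed tub standing on the counter. Leave the bottle, the milk carton, the kitchen scale and the bowl on it where they are.

Things in the scene. Friction and masses are not known exactly. Their poses are not given: they have to be found in the camera images.
- tub: Open white plastic tub holding two yellow blocks of butter (up to 33 mm high), loose on the counter, about 0.4 kg. 160 mm long (its x) by 110 mm wide (its y) over the rim, 60 mm high; mouth 150 x 100 mm. Origin: centre of its underside; z up. A round bead runs round the outside of the rim. The ends are alike: the lid also fits turned by half a turn.
- lid: Blue plastic lid, lying right side up, 0.12 kg: flat plate 169 mm (its x) by 119 mm (its y), 3 mm thick, a springy skirt and an inner sealing ring tapered at the foot, which centres it on the tub from about 5 mm and 3 degrees off. Origin: centre, at the foot of the ring (z = 0 on the counter); plate top 19 mm above. Laid loosely on the tub it is 54 mm above the tub's origin; snapped home, 44 mm.
- lid_grip (a point): Middle of the bar for lifting the lid: a blue bar 46 mm long along the lid's x, 18 mm wide along its y, standing 21 mm above the plate (from 19 to 40 mm above the lid's origin), in the centre of the plate. The point is 30 mm above the lid's origin.
- lid_end_a (a point): Point on top of the lid's plate over the rim, middle of the end that has the vent: (77.5, 0, 19) mm in the lid's frame. The ends mostly go down with the long sides; an end pressed before the long sides only tips the lid up at the other end.
- lid_end_b (a point): The same at the other end: (-77.5, 0, 19) mm in the lid's frame.
- lid_side_a (a point): Point on top of the plate over the rim, middle of one long side: (0, 52.5, 19) mm in the lid's frame. It is 73 mm above the tub's underside when laid on loosely, 63 mm when home. Pressed straight down here, first one long side, then the other, the skirt clicks under the rim at roughly 8 to 15 N and stays down (the middle of the lid would need about 30 N).
- lid_side_b (a point): The same on the other long side: (0, -52.5, 19) mm in the lid's frame.
- vent (a joint): Angle of the orange vent flap on the lid, rad: 0 lies flat and shut on the plate, it starts open between 0.5 and 0.95. The flap is 27 mm long, 24 mm wide and 4 mm thick. Smooth. It is hinged along the lid's y at its end nearest the bar and points towards the lid's +x end; opening lifts its free end. The hinge is stiff: it stays where it is left and 1 to 2 N pushed down on the flap closes it.
- vent_hinge (a point): Middle of the vent flap's hinge, (40, 0, 21.5) mm in the lid's frame; the shut flap reaches from here to x = 67 mm, its top 23.5 mm above the lid's origin.
- bottle: Amber cooking-oil bottle with a white cap, 70 mm in diameter, 215 mm high, loose. Origin: centre of its underside. To be left alone.
- carton: White and blue milk carton, 70 x 70 mm, 205 mm high, loose. Origin: centre of its underside. To be left alone.
- scale: White kitchen scale, 150 x 200 mm, 31 mm high, loose. Origin: centre of its underside. To be left alone.
- bowl: Blue-striped white bowl, 112 mm in diameter, 43 mm high, standing on the scale. Origin: centre of its underside. To be left alone.
Not all that is in view belongs to the job. What is shaped like the tub but red or turquoise is not meant.

How it is judged:
On the way:
1. the lid is snapped home on all four sides while its vent flap is still open (z of each of lid_end_a, lid_end_b, lid_side_a, lid_side_b in the frame of tub below 0.0655 m and z of lid in the frame of tub above 0.04 m and horizontal distance between lid and tub below 0.006 m and value of joint vent above 0.35 rad), for 0.2 s.
At the end, for the whole second after the job is handed in: All four sides of the lid are down on the tub's rim (within 2.5 mm of fully home), the vent flap is shut (within 0.12 rad of flat), and the tub stands upright and at rest on the counter (z of each of lid_end_a, lid_end_b, lid_side_a, lid_side_b in the frame of tub below 0.0655 m and z of lid in the frame of tub above 0.04 m and horizontal distance between lid and tub below 0.006 m and angle between the z axis of lid and the z axis of tub, either way round below 0.05 rad and value of joint vent below 0.12 rad and angle between tub's own z axis and vertical below 0.05 rad and height (world z) of tub below 0.006 m and linear speed of each of tub, lid below 0.02 m/s); the robot touches nothing.
It fails at once if the bottle, carton, scale or bowl is shifted more than 30 mm or tipped (distance of any of bottle, carton, scale, bowl from where it was at the start of the episode above 0.03 m or angle between any of bottle, carton, bowl's own z axis and vertical above 0.3 rad).
It also fails if it takes over 58 s, if anything falls off the work surface, if the arm or the gripper's body presses on something with over 40 N, if the wrist force passes 120 N, or if a joint passes its speed limit or range.

### The arm

A 6-joint arm with a two-finger parallel gripper is mounted at the origin on the work surface. World frame = base frame: x ahead of the robot, y to its left, z up, the work surface at z = 0. Lengths are in m, angles in rad, forces in N, time in s.
With the tool pointing down it reaches from about 0.35 to 0.85 m from the base axis. Payload 8.1 kg.
Tool frame: the origin (TCP) lies on the centre line of the jaws, within the pads' length; the fingertips stand 17 mm ahead of it and the grasp point (between the pads) lies 2 mm behind it; x points along the fingers, z is the direction in which the jaws open and shut, and the axes are right-handed (so a half turn about x gives the same grasp; the last joint's range is limited). The gripper opens to 93 mm and grips with 3 to 60 N. Pads are 15 mm wide; open, the fingers measure 128 mm over their backs; the gripper's body (75 mm by 188 mm) begins 65 mm behind the grasp point.
Start: joints at [1.263, 0.13, 1.488, -0, 1.523, -0.085], TCP at [0.133, 0.585, 0.236] pointing down, gripper open.
Joint ranges: [-2.96, 2.96], [-0.89, 2.26], [0.02, 2.5], [-1.34, 4.48], [0, 2.73], [-2.66, 2.66]. Speed limits (rad/s): [2.39, 2.39, 2.79, 3.14, 3.14, 3.14].

### API

Orientations are given as a rotation vector (axis times angle).
In Python, from plant import telemetry, optics, workorder gives the robot as it stands.
- The arm moves only by the shell command python3 -m inch 'ROWS' [FORCE]. ROWS is JSON, a list that holds one entry, the list of rows, each a list of 7 numbers: the shift along the tool's x, y, z in m, then the turn, a rotation vector about the tool's x, y, z in rad, then the opening, from 0 (shut) to 1 (fully open). In form: [[[tx, ty, tz, ax, ay, az, grip], ...]]. A call has 1 to 20 rows; each row shifts and turns the pose as measured when the row begins, along the tool's axes as they then stand; what a row does not reach is not made up. A row lasts 1/10 s, in which the tool goes at most 50 mm and 8.59 degrees, less where a joint would pass 70% of its speed; a pose out of reach is approached as far as the arm can. A call is refused whole if a number of a shift passes 0.05 or a number of a turn 0.15, either way. A call with a gripper value outside its range is refused whole. The fingers move at their own pace and stop on an object; FORCE is the grip in N (left out, the last holds). Time passes only in rows, so rows that do not move let the fingers close. It gives the time, the measured TCP pose, the force and the opening at its end, in the units of the state.
- telemetry.read_state(): the state, without advancing time (a new reading comes with each control period).
- optics.read_camera(name): name is "side" or "top"; returns a dict with "frame" (480x640x3 uint8, blue, green, red), "fx", "fy", "cx", "cy" (pixels), "rvec" (rotation vector, rad) and "tvec" (3), from world to camera coordinates, as OpenCV has them. Camera axes: x right, y down, z forward; pixel columns grow to the right and rows downward; lengths in m; the calibration is good to about 2 mm. A picture is of the moment at which its call begins. There is no depth.
- workorder.close_job(): hands the job in, once; it reports no verdict.
The state is a dict: "t": time; "q": joint angles; "dq": joint speeds; "joint_torque": joint torques, N m; "tool_pos": TCP position; "orientation": TCP orientation; "force": force on the tool from outside, world axes, zero at the start; "wrist_torque": the same for the moment, N m; "opening": finger opening in m.
Only numpy, scipy, OpenCV 4.12 (cv2) and the standard library are available. Lean on these libraries where they do the work, as an engineer would, in place of code of your own. Each camera call takes 0.05 s, during which the arm holds its last target. There are 200 camera calls.

## Working session

There is one attempt and no reset: what is moved stays moved. The work goes in short steps, Python scripts to look and compute and a shell command to move; the robot and the scene stay as the last step left them, time stands still between calls to the robot, and variables do not carry over. Pictures are saved under pics/ and viewed, on a budget of 10 in all, crops included, one or two more only if the job needs it, and the job is handed in when it is done.

```bash
mkdir -p pics; ls; cat > h.py <<'E'
import numpy as np,cv2
from plant import telemetry,optics,workorder
def cam(n,save=None):
    c=optics.read_camera(n)
    if save: cv2.imwrite('pics/'+save,c['frame'])
    return c
def ray(c,px,z):
    R=cv2.Rodrigues(np.array(c['rvec'],float))[0];t=np.array(c['tvec'],float).ravel()
    d=R.T@np.array([(px[0]-c['cx'])/c['fx'],(px[1]-c['cy'])/c['fy'],1]);o=-R.T@t
    return o+d*(z-o[2])/d[2]
def proj(c,P):
    R=cv2.Rodrigues(np.array(c['rvec'],float))[0];t=np.array(c['tvec'],float).ravel()
    p=R@np.array(P,float)+t
    return np.array([c['cx']+c['fx']*p[0]/p[2],c['cy']+c['fy']*p[1]/p[2]])
E
python3 - <<'E'
from h import *
a=cam('top','top0.png');b=cam('side','side0.png')
for c in(a,b):
    R=cv2.Rodrigues(np.array(c['rvec'],float))[0];print(c['fx'],-R.T@np.array(c['tvec']).ravel(),R.round(2).tolist())
s=telemetry.read_state();print(s['tool_pos'],s['orientation'],s['force'],cv2.Rodrigues(np.array(s['orientation']))[0].round(3))
E
```

```text
pics
561.3395478969749 [ 0.42165753 -0.01741231  1.30165039] [[0.03, -1.0, 0.01], [-1.0, -0.03, -0.09], [0.09, -0.01, -1.0]]
578.846389896208 [ 0.37098756 -0.83199862  1.01834474] [[0.98, -0.22, -0.0], [-0.17, -0.74, -0.65], [0.14, 0.63, -0.76]]
[0.13242935 0.58470116 0.23468982] [-1.04453028  1.30777547  1.04291094] [ 0.42483829 -0.66268817 -0.93683084] [[-0.    -0.975  0.221]
 [-0.002  0.221  0.975]
 [-1.     0.    -0.002]]
```

View pics/top0.png

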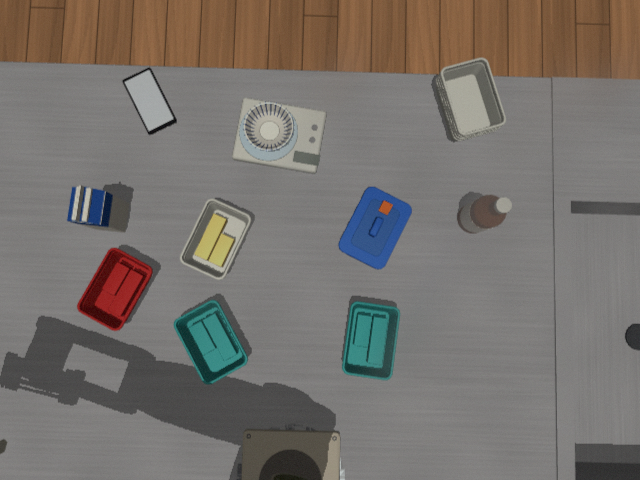

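View pics/side0.png

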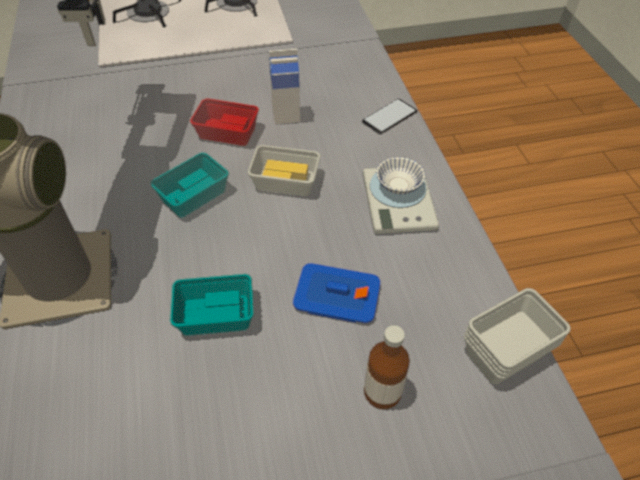

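Candidates for the tub are the white one with butter at top (216,238), the empty stacked white one at (472,97), the red one at (115,288), and the turquoise ones at (210,340) and (370,338). The white one with the two yellow blocks fits the description. The lid is at (375,228), with its vent flap at (386,207). I'll measure both and confirm with a crop.

```bash
cat > m.py <<'E'
from h import *
def rect(c,mask,roi,z):
    m=np.zeros_like(mask);x0,y0,x1,y1=roi;m[y0:y1,x0:x1]=mask[y0:y1,x0:x1]
    cs=cv2.findContours(m,cv2.RETR_EXTERNAL,cv2.CHAIN_APPROX_NONE)[0];k=max(cs,key=cv2.contourArea)
    P=np.array([ray(c,p,z)[:2] for p in cv2.convexHull(k)[:,0]],np.float32)
    return cv2.minAreaRect((P*1000).astype(np.float32)),k
E
python3 - <<'E'
from m import *
for n,rl,rt in(('top',(320,170,430,280),(165,185,265,290)),('side',(280,250,395,335),(235,135,330,205))):
    c=cam(n);f=c['frame'];hsv=cv2.cvtColor(f,cv2.COLOR_BGR2HSV)
    blue=cv2.inRange(hsv,(105,120,50),(125,255,255));org=cv2.inRange(hsv,(4,160,120),(16,255,255))
    r,_=rect(c,blue|org,rl,.017);print(n,'lid',r)
    ro,ko=rect(c,org,rl,.03);print(' flap',ro,cv2.boundingRect(ko))
    # tub: warm white / yellow vs grey counter
    t=cv2.inRange(hsv,(15,18,120),(40,255,255));
    r,k=rect(c,t,rt,.058);print(n,'tub',r,cv2.boundingRect(k))
    cv2.drawContours(f,[k],-1,(0,0,255),1)
    if n=='top':A=cv2.resize(f[180:300,160:300],None,fx=4,fy=4)
    else:B=cv2.resize(f[130:210,230:330],None,fx=4,fy=4)
C=cv2.resize(A,(400,343));D=cv2.resize(B,(400,320));D=cv2.copyMakeBorder(D,0,23,0,0,0)
cv2.imwrite('pics/c1.png',np.hstack([C,D]))
E
```

```text
top lid ((571.74169921875, -178.82408142089844), (118.39402770996094, 167.92816162109375), 64.3432846069336)
 flap ((617.3355102539062, -200.92831420898438), (21.45573616027832, 24.92552947998047), 64.60800170898438) (379, 201, 13, 13)
top tub ((532.0104370117188, 181.07589721679688), (110.78601837158203, 160.4233856201172), 66.87328338623047) (180, 198, 71, 82)
side lid ((571.2022705078125, -181.12620544433594), (123.16925048828125, 167.55787658691406), 64.54112243652344)
 flap ((616.28271484375, -199.98992919921875), (26.03706169128418, 22.40158462524414), 73.75171661376953) (355, 287, 12, 11)
side tub ((521.8934936523438, 168.7549591064453), (237.4896697998047, 232.98631286621094), 77.19036865234375) (235, 135, 95, 70)
```

View pics/c1.png

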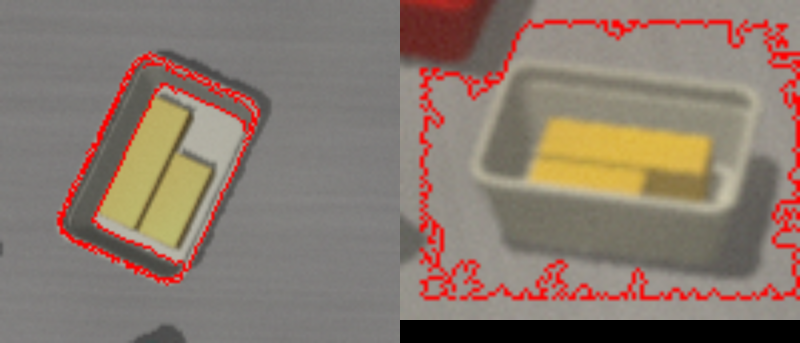

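The crop shows the white tub with two butter blocks, outlined from (60,55) to (265,280) in the left panel. The size measures 160x111 mm, so it matches. In world mm, the tub is at (532,181) with yaw −23.1° and the lid at (572,−180) with yaw −25.7°, flap end at +x. Next I turn the tool and travel to above the lid.

```bash
python3 -m inch '[[[0,0,0,0.1125,0,0,1],[0,0,0,0.1125,0,0,1],[0,-0.036,-0.025,0,0,0,1],[0,-0.036,-0.025,0,0,0,1],[0,-0.036,-0.025,0,0,0,1],[0,-0.036,-0.025,0,0,0,1],[0,-0.036,-0.025,0,0,0,1],[0,-0.036,-0.025,0,0,0,1],[0,-0.036,-0.025,0,0,0,1],[0,-0.036,-0.025,0,0,0,1],[0,-0.036,-0.025,0,0,0,1],[0,-0.036,-0.025,0,0,0,1],[0,-0.036,-0.025,0,0,0,1],[0,-0.036,-0.025,0,0,0,1],[0,-0.036,-0.025,0,0,0,1],[0,-0.036,-0.025,0,0,0,1],[0,-0.036,-0.025,0,0,0,1]]]' 20
cat > go.py <<'E'
# python3 go.py x y z yaw_deg_of_lidx : remaining shift in tool axes & turn about tool x
import sys
from h import *
s=telemetry.read_state();R=cv2.Rodrigues(np.array(s['orientation'],float))[0]
x,y,z,w=map(float,sys.argv[1:]);w=np.radians(w)
T=np.array([[0,-np.cos(w),-np.sin(w)],[0,-np.sin(w),np.cos(w)],[-1,0,0]])
print('t',round(s['t'],2),'pos',np.round(s['tool_pos'],4),'F',np.round(s['force'],1),'M',np.round(s['wrist_torque'],2),'open',s['opening'])
print('shift',np.round(R.T@(np.array([x,y,z])-s['tool_pos']),4),'in target axes',np.round(T.T@(np.array([x,y,z])-s['tool_pos']),4),'turn',np.round(cv2.Rodrigues(R.T@T)[0].ravel(),4))
E
python3 go.py .5717 -.18 .039 -25.7
```

```text
t: 1.9
tool_pos: [0.459, -0.0092, 0.2332]
orientation: [-0.877, 1.389, 0.869]
force: [0.8, 0.2, 0.3]
opening: 0.0932
t 1.9 pos [ 0.459  -0.0092  0.2332] F [0.8 0.2 0.3] M [ 0.02  0.02 -0.04] open 0.09323743481903891
shift [ 0.1952 -0.1749 -0.1044] in target axes [ 0.1942 -0.1756 -0.105 ] turn [-0.     -0.003   0.0039]
```

```bash
python3 -m inch '[[[0,-0.036,-0.0215,0,0,0,1],[0,-0.036,-0.0215,0,0,0,1],[0,-0.036,-0.0215,0,0,0,1],[0,-0.036,-0.0215,0,0,0,1],[0,-0.031,-0.019,0,-0.003,0.004,1],[0.04,0,0,0,0,0,1],[0.04,0,0,0,0,0,1],[0.035,0,0,0,0,0,1],[0,0,0,0,0,0,1]]]'
python3 go.py .5717 -.18 .039 -25.7
python3 - <<'E'
from h import *
a=cam('top');b=cam('side')
A=a['frame'][140:290,300:460];B=b['frame'][200:360,260:420]
cv2.imwrite('pics/c2.png',np.hstack([cv2.resize(A,(400,375)),cv2.resize(B[:150],(400,375))]))
E
```

```text
t: 2.8
tool_pos: [0.5769, -0.1965, 0.1155]
orientation: [-0.868, 1.39, 0.863]
force: [-0.8, 0.6, -1.5]
opening: 0.0931
t 2.8 pos [ 0.5769 -0.1965  0.1155] F [-0.8  0.6 -1.5] M [ 0.05  0.07 -0.05] open 0.09310203168471191
shift [0.0764 0.0122 0.0125] in target axes [0.0765 0.0118 0.0126] turn [-0.009  -0.0002  0.0039]
```

View pics/c2.png

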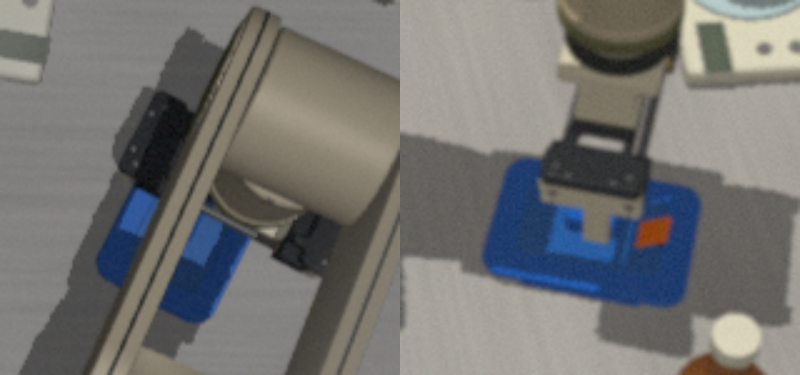

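The near finger hovers over the lid just left of the flap at (655,232), and the TCP is 17 mm past its mark. I correct that first, then descend and grip.

```bash
python3 -m inch '[[[0,0.012,0.0125,-0.009,0,0.004,1],[0,0,0,0,0,0,1],[0,0,0,0,0,0,1]]]'
python3 go.py .5717 -.18 .039 -25.7
```

```text
t: 3.2
tool_pos: [0.5781, -0.1805, 0.129]
orientation: [-0.885, 1.378, 0.861]
force: [-0.7, 0.2, 0.2]
opening: 0.0924
t 3.2 pos [ 0.5781 -0.1805  0.129 ] F [-0.7  0.2  0.2] M [ 0.01 -0.01  0.01] open 0.0924367911409079
shift [ 0.0898  0.0076 -0.0024] in target axes [ 0.09    0.006  -0.0023] turn [0.0019 0.0009 0.0177]
```

```bash
python3 -m inch '[[[0,0,0,0,0,0,1]]]' ; python3 -m inch '[[[0,0,0,0,0,0,1]]]'
python3 go.py .5717 -.18 .039 -25.7
```

```text
t: 3.3
tool_pos: [0.579, -0.1805, 0.1307]
orientation: [-0.887, 1.376, 0.86]
force: [-0.1, -0.1, 0.0]
opening: 0.0929
t: 3.4
tool_pos: [0.5796, -0.1806, 0.1319]
orientation: [-0.888, 1.375, 0.858]
force: [-0.1, -0.3, -0.7]
opening: 0.0931
t 3.4 pos [ 0.5796 -0.1806  0.1319] F [-0.1 -0.3 -0.7] M [0.01 0.02 0.07] open 0.0930946013795584
shift [ 0.0928  0.0095 -0.003 ] in target axes [ 0.0929  0.0074 -0.0029] turn [0.0029 0.0011 0.0222]
```

```bash
python3 -m inch '[[[0.015,0.005,-0.002,0.003,0,0.012,1],[0.015,0.003,-0.001,0,0,0.008,1],[0.015,0,0,0,0,0,1]]]'
python3 go.py .5717 -.18 .039 -25.7
```

```text
t: 3.7
tool_pos: [0.5729, -0.1811, 0.0868]
orientation: [-0.875, 1.384, 0.868]
force: [0.0, -1.4, 0.3]
opening: 0.0935
t 3.7 pos [ 0.5729 -0.1811  0.0868] F [ 0.  -1.4  0.3] M [-0.03 -0.   -0.03] open 0.0934634318071733
shift [0.0478 0.0019 0.0004] in target axes [0.0478 0.0016 0.0005] turn [-0.0007  0.0014  0.0062]
```

```bash
python3 -m inch '[[[0.015,0.001,0.0005,0,0,0.004,1],[0.015,0,0,0,0,0.002,1],[0.01,0,0,0,0,0,1]]]'
python3 go.py .5717 -.18 .039 -25.7
```

```text
t: 4.0
tool_pos: [0.5694, -0.1794, 0.0391]
orientation: [-0.867, 1.392, 0.877]
force: [-0.1, 0.2, 0.4]
opening: 0.093
t 4.0 pos [ 0.5694 -0.1794  0.0391] F [-0.1  0.2  0.4] M [-0.02 -0.02  0.02] open 0.09295962008986788
shift [ 0.0001 -0.0024  0.0005] in target axes [ 0.0001 -0.0024  0.0004] turn [-0.0013  0.001  -0.0067]
```

```bash
python3 -m inch '[[[-0.001,-0.001,0,0,0,-0.004,0.1],[0,0,0,0,0,0,0.1],[0,0,0,0,0,0,0.1],[0,0,0,0,0,0,0.1]]]' 25
python3 go.py .5717 -.18 .039 -25.7
```

```text
t: 4.4
tool_pos: [0.5693, -0.1793, 0.0379]
orientation: [-0.868, 1.391, 0.877]
force: [-0.2, -0.2, -0.2]
opening: 0.0655
t 4.4 pos [ 0.5693 -0.1793  0.0379] F [-0.2 -0.2 -0.2] M [ 0.   -0.03  0.02] open 0.06550628631456966
shift [-0.0012 -0.0024  0.0004] in target axes [-0.0011 -0.0024  0.0004] turn [-0.0012  0.0008 -0.0058]
```

```bash
python3 -m inch '[[[-0.001,0,0,0,0,-0.004,0.1],[0,0,0,0,0,0,0.1],[0,0,0,0,0,0,0.1],[0,0,0,0,0,0,0.1],[0,0,0,0,0,0,0.1],[0,0,0,0,0,0,0.1],[0,0,0,0,0,0,0.1],[0,0,0,0,0,0,0.1]]]' 25
python3 go.py .5717 -.18 .039 -25.7
```

```text
t: 5.2
tool_pos: [0.5712, -0.18, 0.0417]
orientation: [-0.873, 1.386, 0.87]
force: [0.1, -0.2, 0.1]
opening: 0.0178
t 5.2 pos [ 0.5712 -0.18    0.0417] F [ 0.1 -0.2  0.1] M [-0.01  0.02 -0.02] open 0.01779448595237559
shift [ 0.0027 -0.0004  0.0002] in target axes [ 0.0027 -0.0005  0.0002] turn [-0.0011  0.0011  0.0033]
```

The opening is 17.8 mm, so the bar is held. I lift and carry.

```bash
python3 -m inch '[[[0,0,0,0,0,0,0.1],[-0.02,0,0,0,0,0.002,0.1],[-0.03,0,0,0,0,0,0.1],[-0.03,0,0,0,0,0,0.1],[-0.02,0,0,0,0,0,0.1],[0,0,0,0,0,0,0.1]]]'
python3 go.py .532 .181 .142 -23.1
```

```text
t: 5.8
tool_pos: [0.5685, -0.1791, 0.1415]
orientation: [-0.868, 1.392, 0.877]
force: [0.5, -0.0, -1.4]
opening: 0.0176
t 5.8 pos [ 0.5685 -0.1791  0.1415] F [ 0.5 -0.  -1.4] M [-0.01 -0.01 -0.01] open 0.01755699157717678
shift [0.0008 0.1894 0.3084] in target axes [-0.0005  0.1748  0.3169] turn [-0.0465  0.0008 -0.006 ]
```

```bash
python3 -m inch '[[[0,0.01,0.017,-0.015,0,-0.002,0.1],[0,0.015,0.026,-0.015,0,-0.002,0.1],[0,0.015,0.027,-0.015,0,0,0.1],[0,0.015,0.027,0,0,0,0.1],[0,0.015,0.027,0,0,0,0.1],[0,0.015,0.027,0,0,0,0.1],[0,0.015,0.027,0,0,0,0.1],[0,0.015,0.027,0,0,0,0.1],[0,0.015,0.027,0,0,0,0.1],[0,0.015,0.025,0,0,0,0.1],[0,0.008,0.015,0,0,0,0.1]]]'
python3 go.py .532 .181 .142 -23.1
```

```text
t: 6.9
tool_pos: [0.5214, 0.1495, 0.1227]
orientation: [-0.897, 1.391, 0.926]
force: [0.3, -0.1, -0.4]
opening: 0.0181
t 6.9 pos [0.5214 0.1495 0.1227] F [ 0.3 -0.1 -0.4] M [-0.03 -0.    0.03] open 0.018131854200780922
shift [-0.0194  0.003   0.033 ] in target axes [-0.0193  0.0026  0.0331] turn [ 0.0027 -0.0055 -0.025 ]
```

```bash
python3 -m inch '[[[-0.012,0,0.011,0.002,-0.003,-0.014,0.1],[-0.005,0.001,0.01,0,-0.002,-0.008,0.1],[0,0.001,0.007,0,0,-0.003,0.1]]]'
python3 go.py .532 .181 .142 -23.1
```

```text
t: 7.2
tool_pos: [0.5278, 0.1798, 0.137]
orientation: [-0.911, 1.376, 0.912]
force: [-0.1, -0.1, -1.4]
opening: 0.0177
t 7.2 pos [0.5278 0.1798 0.137 ] F [-0.1 -0.1 -1.4] M [ 0.02 -0.01 -0.03] open 0.01771881535053961
shift [-0.0051 -0.0034  0.0027] in target axes [-0.005  -0.0034  0.0027] turn [ 0.0047 -0.0031 -0.0031]
```

```bash
python3 - <<'E'
from m import *
c=cam('side');f=c['frame'];hsv=cv2.cvtColor(f,cv2.COLOR_BGR2HSV)
z=telemetry.read_state()['tool_pos'][2]-.0417+.017
blue=cv2.inRange(hsv,(105,120,40),(125,255,255))|cv2.inRange(hsv,(4,160,120),(16,255,255))
r,k=rect(c,blue,(220,90,350,260),z);print(r,cv2.boundingRect(k))
A=cv2.resize(f[80:230,200:360],(427,400));B=cv2.resize(cam('top')['frame'][160:310,140:280],(373,400))
cv2.imwrite('pics/c3.png',np.hstack([A,B]))
E
python3 go.py .532 .181 .142 -23.1
```

```text
((524.5133056640625, 172.96380615234375), (120.37225341796875, 168.452880859375), 69.30223846435547) (244, 130, 76, 39)
t 7.3 pos [0.5279 0.1796 0.1367] F [-0.7  0.1 -1.3] M [-0.03 -0.04 -0.03] open 0.017672214720592223
shift [-0.0054 -0.0032  0.0029] in target axes [-0.0053 -0.0033  0.0029] turn [ 0.0048 -0.0031 -0.0035]
```

View pics/c3.png

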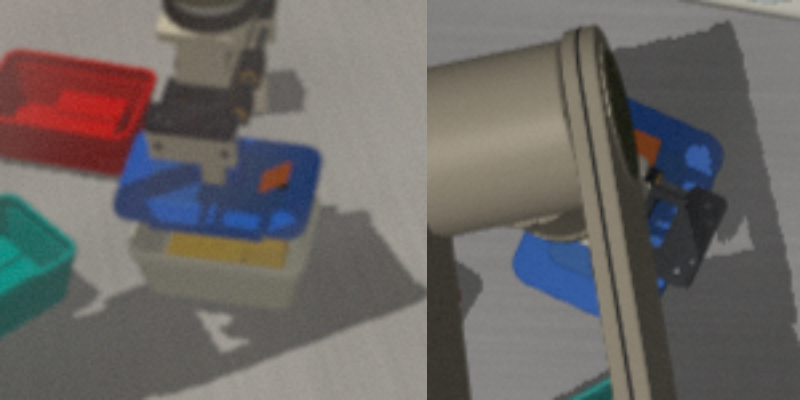

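The left panel shows the lid level over the tub with the flap up at (275,178). The butter shows below it. The yaw reads 2° off, so I check it on straight edges.

```bash
python3 - <<'E'
from m import *
def edges(c,k,z,ctr,yaw,nm):
    P=np.array([ray(c,p,z)[:2] for p in k[:,0]])*1000
    w=np.radians(yaw);u=np.array([np.cos(w),np.sin(w)]);v=np.array([-u[1],u[0]])
    q=(P-ctr)@np.c_[u,v]
    for ax,h,lim in((1,1,50),(1,-1,50),(0,1,30),(0,-1,30)):
        s=q[(abs(q[:,1-ax])<lim)&(h*q[:,ax]>(45 if ax else 65))]
        if len(s)<6: print(nm,ax,h,'few');continue
        L=cv2.fitLine(s.astype(np.float32),cv2.DIST_HUBER,0,.01,.01).ravel()
        a=np.degrees(np.arctan2(L[1],L[0])); a=(a+45)%90-45
        print(nm,'side' if ax else 'end',h,'offset',np.median(s[:,ax]).round(1),'yaw',round(yaw+a,1),len(s))
c=cam('side');z=telemetry.read_state()['tool_pos'][2]-.0417+.017
hsv=cv2.cvtColor(c['frame'],cv2.COLOR_BGR2HSV)
blue=cv2.inRange(hsv,(105,120,40),(125,255,255))|cv2.inRange(hsv,(4,160,120),(16,255,255))
_,k=rect(c,blue,(220,90,350,260),z);edges(c,k,z,(527.9,179.6),-23.1,'lid held')
t=optics.read_camera('top');t['frame']=cv2.imread('pics/top0.png');s=c;s['frame']=cv2.imread('pics/side0.png')
for c in(t,s):
    hsv=cv2.cvtColor(c['frame'],cv2.COLOR_BGR2HSV)
    blue=cv2.inRange(hsv,(105,120,40),(125,255,255))|cv2.inRange(hsv,(4,160,120),(16,255,255))
    _,k=rect(c,blue,(320,170,430,280) if c is t else (280,250,395,335),.017);edges(c,k,.017,(571.7,-180),-25.7,'lid0')
hsv=cv2.cvtColor(t['frame'],cv2.COLOR_BGR2HSV)
_,k=rect(t,cv2.inRange(hsv,(15,18,120),(40,255,255)),(165,185,265,290),.058);edges(t,k,.058,(532,181),-23.1,'tub')
E
```

```text
lid held side 1 offset 48.0 yaw 19.4 14
lid held side -1 offset -62.7 yaw -25.2 44
lid held end 1 offset 81.7 yaw -22.4 18
lid held end -1 offset -78.9 yaw -12.3 33
lid0 side 1 offset 59.2 yaw -25.7 38
lid0 side -1 offset -58.1 yaw -26.0 39
lid0 end 1 offset 83.1 yaw -25.3 23
lid0 end -1 offset -83.2 yaw -25.4 23
lid0 side 1 offset 59.3 yaw -25.6 46
lid0 side -1 offset -61.5 yaw -25.7 49
lid0 end 1 offset 82.8 yaw -26.0 24
lid0 end -1 offset -82.8 yaw -25.0 24
tub side 1 offset 52.6 yaw -23.8 77
tub side -1 offset -53.9 yaw -22.9 42
tub end 1 offset 76.2 yaw -22.5 54
tub end -1 offset -76.3 yaw -22.8 50
```

The held lid agrees with the TCP to about 1 mm and 1°, so I align and lower (loose height: TCP z ≈ 0.096).

```bash
python3 -m inch '[[[0.005,-0.003,0.002,0.003,-0.002,-0.002,0.1],[0.008,-0.001,0.001,0,0,0,0.1],[0.006,0,0,0,0,0,0.1]]]'
python3 go.py .532 .181 .0957 -23.1
```

```text
t: 7.7
tool_pos: [0.5337, 0.1779, 0.1164]
orientation: [-0.906, 1.376, 0.906]
force: [-0.9, 0.2, -1.7]
opening: 0.0176
t 7.7 pos [0.5337 0.1779 0.1164] F [-0.9  0.2 -1.7] M [0.02 0.04 0.01] open 0.017585819007939787
shift [0.0207 0.0028 0.0022] in target axes [0.0207 0.0028 0.0022] turn [-0.002  -0.0014 -0.0009]
```

```bash
python3 -m inch '[[[0.004,0.002,0.0015,-0.002,0,0,0.1],[0.005,0.001,0.001,0,0,0,0.1],[0.004,0,0,0,0,0,0.1]]]'
python3 go.py .532 .181 .0957 -23.1
```

```text
t: 8.0
tool_pos: [0.5309, 0.1807, 0.1006]
orientation: [-0.906, 1.378, 0.908]
force: [-0.1, 0.0, -0.8]
opening: 0.018
t 8.0 pos [0.5309 0.1807 0.1006] F [-0.1  0.  -0.8] M [-0.1  -0.   -0.01] open 0.01800395280361457
shift [ 0.0049 -0.0009  0.0007] in target axes [ 0.0049 -0.0009  0.0007] turn [-0.0011 -0.003  -0.0032]
```

```bash
for i in 1 2; do python3 -m inch '[[[0.003,0,0,-0.001,-0.001,-0.001,0.1],[0.002,0,0,0,0,0,0.1]]]';done
python3 go.py .532 .181 .0957 -23.1
```

```text
t: 8.2
tool_pos: [0.5313, 0.1811, 0.0955]
orientation: [-0.907, 1.375, 0.908]
force: [-1.4, 0.8, 11.0]
opening: 0.0175
t: 8.4
tool_pos: [0.5333, 0.1815, 0.0947]
orientation: [-0.909, 1.369, 0.907]
force: [-6.9, -3.1, 13.2]
opening: 0.018
t 8.4 pos [0.5333 0.1815 0.0947] F [-6.9 -3.1 13.2] M [-0.7   1.49 -0.05] open 0.01798121044330807
shift [-0.001  0.001 -0.001] in target axes [-0.001  0.001 -0.001] turn [0.0017 0.0023 0.0035]
```

Contact came at the expected loose-lid height. I release and back up.

```bash
python3 -m inch '[[[-0.001,0,0,0,0,0,0.6],[0,0,0,0,0,0,0.6],[0,0,0,0,0,0,0.6],[0,0,0,0,0,0,0.6],[-0.02,0,0,0,0,0,0.6],[-0.04,0,0,0,0,0,0.6],[-0.04,0,0,0,0,0,0.6]]]'
python3 - <<'E'
from m import *
for n,roi in(('side',(220,90,350,230)),('top',(150,150,290,310))):
    c=cam(n);f=c['frame'];hsv=cv2.cvtColor(f,cv2.COLOR_BGR2HSV)
    blue=cv2.inRange(hsv,(105,120,40),(125,255,255))|cv2.inRange(hsv,(4,160,120),(16,255,255))
    r,k=rect(c,blue,roi,.071);print(n,r)
    if n=='side':cv2.imwrite('pics/c4.png',cv2.resize(f[100:220,210:370],None,fx=4,fy=4,interpolation=2))
E
python3 go.py .532 .181 .0957 -23.1
```

```text
t: 9.1
tool_pos: [0.5287, 0.1805, 0.191]
orientation: [-0.908, 1.381, 0.912]
force: [0.8, 1.0, 0.7]
opening: 0.0554
side ((532.0464477539062, 179.3473358154297), (123.06298065185547, 167.36721801757812), 67.19495391845703)
top ((590.2733154296875, 151.84288024902344), (106.0164566040039, 41.39738845825195), 67.01583099365234)
t 9.2 pos [0.5327 0.1815 0.1974] F [ 0.6 -0.6 -0.2] M [-0.04 -0.01 -0.01] open 0.05571836819551518
shift [ 0.1017  0.0008 -0.001 ] in target axes [ 0.1017  0.0005 -0.0007] turn [0.002  0.002  0.0033]
```

View pics/c4.png

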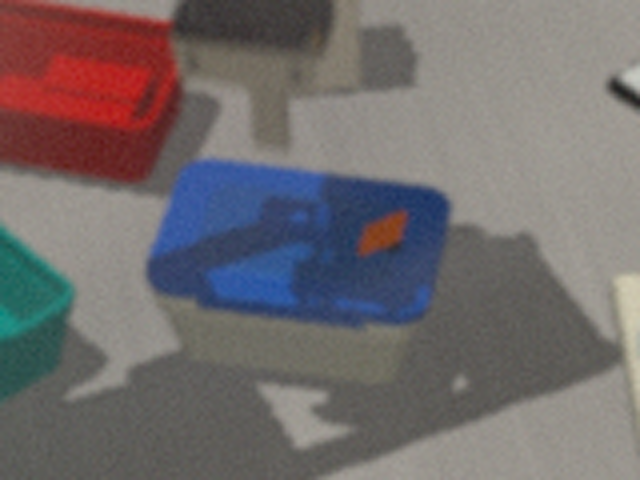

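The lid is seated on the tub at about (532,180) mm with yaw −23° and the flap open at crop (383,233). I close the fingers and go to the first long side.

```bash
python3 -m inch '[[[0.01,0,0.015,0,0,0.002,0],[0.015,0,0.02,0,0,0,0],[0.015,0,0.015,0,0,0,0],[0.015,0,0,0,0,0,0],[0.01,0,0,0,0,0,0],[0,0,0,0,0,0,0],[0,0,0,0,0,0,0],[0,0,0,0,0,0,0],[0,0,0,0,0,0,0]]]' 20
python3 go.py .553 .2293 .095 -23
```

```text
t: 10.1
tool_pos: [0.5535, 0.2265, 0.1301]
orientation: [-0.908, 1.369, 0.905]
force: [0.2, 0.1, 0.2]
opening: 0.0001
t 10.1 pos [0.5535 0.2265 0.1301] F [0.2 0.1 0.2] M [0.03 0.01 0.03] open 9.460167737301481e-05
shift [0.0351 0.0017 0.0022] in target axes [0.0351 0.0016 0.0023] turn [-0.0017  0.0026  0.0036]
```

```bash
python3 -m inch '[[[0.01,0.001,0.002,-0.001,0.002,0.002,0],[0.01,0,0,0,0,0,0],[0.008,0,0,0,0,0,0]]]'
python3 go.py .553 .2293 .095 -23
```

```text
t: 10.4
tool_pos: [0.5554, 0.2292, 0.1033]
orientation: [-0.909, 1.367, 0.905]
force: [-0.2, -0.1, 0.1]
opening: 0.0008
t 10.4 pos [0.5554 0.2292 0.1033] F [-0.2 -0.1  0.1] M [-0.01  0.03  0.01] open 0.0008409417436166507
shift [ 0.0082  0.0023 -0.0009] in target axes [ 0.0083  0.0023 -0.0009] turn [-0.0012  0.004   0.0056]
```

```bash
python3 -m inch '[[[0.005,0.001,0,-0.001,0.002,0.003,0],[0.004,0.001,0,0,0,0,0]]]'; for i in 1 2 3; do python3 -m inch '[[[0.004,0,0,0,0,0,0]]]'; done
```

```text
t: 10.6
tool_pos: [0.5526, 0.2298, 0.0918]
orientation: [-0.909, 1.372, 0.908]
force: [1.1, -0.4, 0.9]
opening: 0.0006
t: 10.7
tool_pos: [0.5527, 0.23, 0.0875]
orientation: [-0.909, 1.372, 0.908]
force: [-0.4, 2.7, 9.0]
opening: 0.0005
t: 10.8
tool_pos: [0.5533, 0.2307, 0.0845]
orientation: [-0.908, 1.37, 0.908]
force: [-3.9, 1.0, 12.3]
opening: 0.0001
t: 10.9
tool_pos: [0.5536, 0.2312, 0.0813]
orientation: [-0.908, 1.369, 0.909]
force: [-5.0, 1.4, 15.2]
opening: 0.0006
```

```bash
for i in 1 2 3; do python3 -m inch '[[[0.004,0,0,0,0,0,0]]]'; done
```

```text
t: 11.0
tool_pos: [0.5547, 0.2332, 0.0802]
orientation: [-0.906, 1.365, 0.909]
force: [-11.7, 8.4, 30.2]
opening: 0.0003
t: 11.1
tool_pos: [0.5558, 0.2358, 0.0797]
orientation: [-0.905, 1.36, 0.911]
force: [-9.7, 7.2, 21.8]
opening: 0.0004
t: 11.2
tool_pos: [0.5569, 0.2384, 0.0792]
orientation: [-0.903, 1.355, 0.912]
force: [-7.4, 5.8, 19.6]
opening: 0.0004
```

It bottomed at TCP 0.080, which is the home height, and began to slide outward. I lift and re-measure.

```bash
python3 -m inch '[[[-0.015,0,0,0,0,0,0],[-0.03,0,-0.01,0,0,-0.005,0],[-0.015,0,-0.03,0,0,-0.005,0],[0,0,-0.03,0,0,-0.005,0],[0,0,-0.015,0,0,0,0]]]'
cat > look.py <<'E'
import sys
from m import *
c=cam('side');f=c['frame'];hsv=cv2.cvtColor(f,cv2.COLOR_BGR2HSV)
blue=cv2.inRange(hsv,(105,120,40),(125,255,255))|cv2.inRange(hsv,(4,160,120),(16,255,255))
for z in(.061,.066,.071):
    r,k=rect(c,blue,(220,90,350,230),z);print(z,np.round(r[0],1),np.round(r[1],1),round(r[2],1))
r,k=rect(c,cv2.inRange(hsv,(4,160,120),(16,255,255)),(220,90,350,230),.07);print('flap',np.round(r[0],1),np.round(r[1],1),cv2.boundingRect(k),cv2.contourArea(k))
cv2.imwrite('pics/'+sys.argv[1],cv2.resize(f[100:220,210:370],None,fx=4,fy=4,interpolation=2))
E
python3 look.py c5.png;python3 go.py .512 .1327 .095 -23
```

```text
t: 11.7
tool_pos: [0.5238, 0.1596, 0.1432]
orientation: [-0.916, 1.34, 0.901]
force: [0.6, 1.1, 0.6]
opening: 0.0004
0.061 [549.2 180.6] [145.9  88.2] 31.3
0.066 [548.3 175.3] [145.1  87.7] 31.3
0.071 [547.4 170. ] [144.3  87.3] 31.3
flap [584.5 181.7] [28.   8.6] (301, 153, 9, 7) 14.5
t 11.75 pos [0.5236 0.1584 0.1432] F [ 1.7 -1.3 -0.2] M [-0.03 -0.06  0.03] open 0.00019091115067170058
shift [ 0.0476  0.002  -0.0291] in target axes [ 0.0482  0.0007 -0.0282] turn [0.005  0.0194 0.0244]
```

View pics/c5.png

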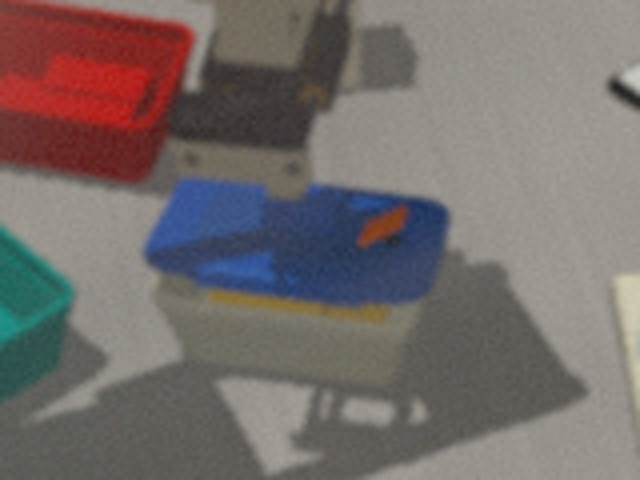

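The far long side is down and the near one is tipped up, with butter showing along crop (210–390,305). The flap is still open at (385,225). I now press the near side gently, watching the force.

```bash
python3 -m inch '[[[0,0,-0.012,0.003,0.01,0.012,0],[0,0.001,-0.009,0.002,0.008,0.008,0],[0.005,0,-0.004,0,0,0,0]]]'
python3 go.py .5134 .1359 .095 -23
```

```text
t: 12.05
tool_pos: [0.5131, 0.1347, 0.1383]
orientation: [-0.909, 1.371, 0.905]
force: [0.8, 0.6, 0.9]
opening: 0.0001
t 12.05 pos [0.5131 0.1347 0.1383] F [0.8 0.6 0.9] M [-0.03 -0.05 -0.  ] open 0.00012042240916963954
shift [0.0433 0.0003 0.0011] in target axes [0.0433 0.0002 0.0012] turn [-0.0014  0.0011  0.0032]
```

```bash
python3 -m inch '[[[0.007,0,0.001,-0.001,0.001,0.003,0],[0.007,0,0,0,0,0,0],[0.006,0,0,0,0,0,0]]]';for i in 1 2 3 4 5; do python3 -m inch '[[[0.004,0,0,0,0,0,0]]]'|grep -v orien; done
python3 go.py .5134 .1359 .095 -23
```

```text
t: 12.35
tool_pos: [0.5133, 0.1361, 0.1155]
orientation: [-0.908, 1.374, 0.91]
force: [-0.4, -0.3, 0.1]
opening: 0.0003
t: 12.45
tool_pos: [0.5128, 0.1363, 0.1102]
force: [0.6, -0.1, -0.5]
opening: 0.0004
t: 12.55
tool_pos: [0.5126, 0.1365, 0.1054]
force: [0.4, -1.7, 1.8]
opening: 0.0008
t: 12.65
tool_pos: [0.5126, 0.1365, 0.1011]
force: [0.3, -1.5, 3.0]
opening: 0.0005
t: 12.75
tool_pos: [0.5127, 0.1365, 0.097]
force: [-0.5, -1.6, 1.9]
opening: 0.0002
t: 12.85
tool_pos: [0.5128, 0.1366, 0.0929]
force: [-0.2, -0.6, 2.1]
opening: 0.0002
t 12.85 pos [0.5128 0.1366 0.0929] F [-0.2 -0.6  2.1] M [-0.19  0.24  0.01] open 0.00019037576260159456
shift [-0.0021 -0.0008 -0.0004] in target axes [-0.0021 -0.0008 -0.0004] turn [ 0.001  -0.0019 -0.0029]
```

```bash
for i in 1 2 3 4; do python3 -m inch '[[[0.004,0,0.0005,0,0,0,0]]]'|grep -v orien; done; python3 look.py c6.png
```

```text
t: 12.95
tool_pos: [0.5129, 0.1366, 0.089]
force: [-7.2, -5.4, 13.7]
opening: 0.0004
t: 13.05
tool_pos: [0.513, 0.1363, 0.0855]
force: [-4.4, -4.6, 7.7]
opening: 0.0002
t: 13.15
tool_pos: [0.5134, 0.1368, 0.0814]
force: [0.2, -0.4, -0.8]
opening: 0.0005
t: 13.25
tool_pos: [0.5137, 0.1369, 0.0799]
force: [-28.2, -9.7, 59.8]
opening: 0.0002
0.061 [529.4 177.5] [124.7 165.8] 68.3
0.066 [528.6 172.3] [124.1 164.9] 68.3
0.071 [527.8 167. ] [123.4 164.1] 68.3
flap [578.3 164.7] [28.4 16.3] (300, 158, 10, 8) 30.0
```

It clicked and hit the hard stop at 0.080. I lift away sideways and look.

```bash
python3 -m inch '[[[-0.02,0,0,0,0,0,0],[-0.03,0,0,0,0,0,0],[-0.04,0,0,0,0,0,0],[-0.03,0,0.02,0,0,0,0],[0,0,0.03,0,0,0,0]]]'; python3 look.py c6.png
```

```text
t: 13.8
tool_pos: [0.5326, 0.1828, 0.2023]
orientation: [-0.907, 1.381, 0.909]
force: [-0.0, 0.9, -0.0]
opening: 0.0003
0.061 [530.5 177.9] [125.2 167.5] 67.6
0.066 [529.7 172.6] [124.6 166.6] 67.6
0.071 [528.8 167.4] [123.9 165.7] 67.6
flap [578.5 165.1] [31.7 14.1] (300, 157, 9, 9) 29.5
```

View pics/c6.png

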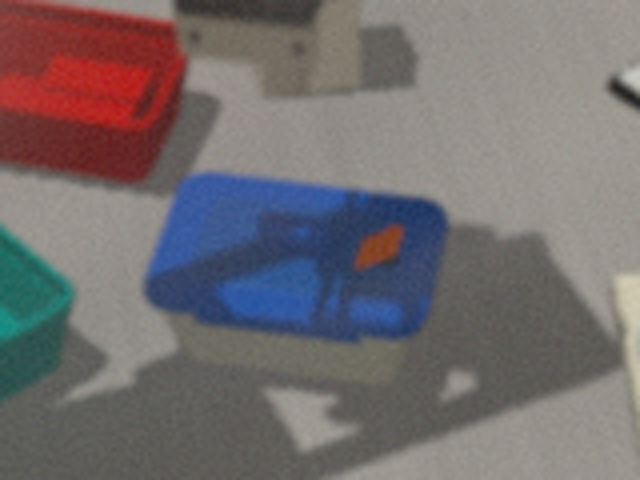

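The lid now sits level and about 10 mm lower, with the flap still up at (380,247). I probe side a again, then both ends, reading contact height to confirm they are home.

```bash
python3 -m inch '[[[0.02,0,0.015,0,0,0,0],[0.03,0,0.015,0,0,0,0],[0.025,0,0.01,0,0,0,0],[0.015,0,0,0,0,0,0],[0.005,0,0,0,0,0,0]]]'
python3 go.py .5515 .2283 .08 -23
```

```text
t: 14.35
tool_pos: [0.5499, 0.2276, 0.1022]
orientation: [-0.908, 1.374, 0.914]
force: [-1.0, 0.4, 0.3]
opening: 0.0007
t 14.35 pos [0.5499 0.2276 0.1022] F [-1.   0.4  0.3] M [0.   0.02 0.01] open 0.0007482323823371873
shift [ 0.0222 -0.0013  0.0013] in target axes [ 0.0222 -0.0012  0.0013] turn [ 0.0021  0.0003 -0.0042]
```

```bash
python3 -m inch '[[[0.005,0,0,0,0,-0.003,0],[0.005,0,0,0,0,0,0]]]'|grep -v orien; for i in 1 2 3 4; do python3 -m inch '[[[0.003,0,0,0,0,0,0]]]'|grep -v -e orien -e open; done
```

```text
t: 14.55
tool_pos: [0.5497, 0.2268, 0.0918]
force: [0.1, -0.1, 0.3]
opening: 0.0005
t: 14.65
tool_pos: [0.55, 0.2265, 0.0891]
force: [-0.0, -0.3, 0.0]
t: 14.75
tool_pos: [0.5505, 0.2264, 0.0868]
force: [0.6, 0.7, -1.0]
t: 14.85
tool_pos: [0.551, 0.2263, 0.0844]
force: [-0.2, 0.8, 0.8]
t: 14.95
tool_pos: [0.5514, 0.2263, 0.0817]
force: [1.2, -0.0, 0.2]
```

```bash
for i in 1 2; do python3 -m inch '[[[0.003,0,0,0,0,0,0]]]'|grep -v -e orien -e open; done;  python3 -m inch '[[[-0.015,0,0,0,0,0,0],[-0.03,0,0,0,0,0,0],[-0.02,-0.02,0,0,0,0,0],[0,-0.03,-0.02,0,0,0,0],[0,-0.02,-0.02,0,0,0,0],[0,0,-0.01,0,0,0,0]]]'; python3 go.py .4597 .2103 .08 -23;python3 go.py .6023 .1497 .08 -23
```

```text
t: 15.05
tool_pos: [0.552, 0.227, 0.08]
force: [-7.0, 3.5, 20.0]
t: 15.15
tool_pos: [0.5529, 0.2286, 0.0796]
force: [-10.5, 5.6, 24.1]
t: 15.75
tool_pos: [0.6004, 0.1552, 0.1517]
orientation: [-0.911, 1.357, 0.91]
force: [0.3, 0.4, 0.8]
opening: 0.0003
t 15.75 pos [0.6004 0.1552 0.1517] F [0.3 0.4 0.8] M [-0.02  0.01  0.04] open 0.0002925477912352157
shift [ 0.0703  0.1517 -0.0043] in target axes [ 0.0717  0.1511 -0.0042] turn [0.0051 0.0112 0.0087]
t 15.75 pos [0.6004 0.1552 0.1517] F [0.3 0.4 0.8] M [-0.02  0.01  0.04] open 0.0002925477912352157
shift [ 0.0716 -0.0032 -0.0051] in target axes [ 0.0717 -0.0039 -0.0043] turn [0.0051 0.0112 0.0087]
```

Side a is home, with contact at 0.080. Now end a, staying outboard of the flap.

```bash
python3 -m inch '[[[0.005,-0.004,-0.004,0.004,0.008,0.006,0],[0.012,-0.001,0,0,0.002,0.002,0],[0.015,0,0,0,0,0,0],[0.012,0,0,0,0,0,0]]]'|grep -v orien;python3 go.py .603 .1492 .08 -23
```

```text
t: 16.15
tool_pos: [0.6037, 0.15, 0.1063]
force: [0.2, 0.2, -1.3]
opening: 0.0006
t 16.15 pos [0.6037 0.15   0.1063] F [ 0.2  0.2 -1.3] M [0.01 0.04 0.06] open 0.0006285588971217453
shift [ 0.0263  0.0004 -0.0011] in target axes [ 0.0263  0.0004 -0.001 ] turn [-0.0004  0.0022  0.0019]
```

```bash
python3 -m inch '[[[0.005,-0.001,-0.001,0,0.002,0.002,0],[0.005,0,0,0,0,0,0],[0.004,0,0,0,0,0,0],[0.003,0,0,0,0,0,0]]]'|grep -v orien; for i in 1 2 3 4; do python3 -m inch '[[[0.003,0,0,0,0,0,0]]]'|grep -v -e orien -e open; done
```

```text
t: 16.55
tool_pos: [0.6008, 0.1503, 0.0831]
force: [0.1, -0.2, 0.7]
opening: 0.0002
t: 16.65
tool_pos: [0.6009, 0.1504, 0.0801]
force: [-0.9, -2.5, 23.8]
t: 16.75
tool_pos: [0.6026, 0.1499, 0.0797]
force: [-5.5, -7.0, 24.9]
t: 16.85
tool_pos: [0.6042, 0.1493, 0.0796]
force: [-5.3, -4.7, 15.4]
t: 16.95
tool_pos: [0.6056, 0.1487, 0.0794]
force: [-5.9, -3.7, 13.1]
```

End a is home too. Next is end b.

```bash
python3 -m inch '[[[-0.02,0,0,0,0,0,0],[-0.03,0,0,0,0,0,0],[-0.015,0.03,0,0,0,0,0],[0,0.04,0,0,0,0,0],[0,0.04,0,0,0,0,0],[0,0.03,0,0,0,0,0],[0.005,0.008,0,0,0,0,0],[0.005,0,0,0,0,0,0]]]'|grep -v orien;python3 go.py .4597 .2103 .08 -23
```

```text
t: 17.75
tool_pos: [0.4698, 0.2081, 0.1414]
force: [0.9, -0.5, -0.4]
opening: 0.0006
t 17.75 pos [0.4698 0.2081 0.1414] F [ 0.9 -0.5 -0.4] M [-0.01 -0.02  0.02] open 0.0005527500931689274
shift [ 0.0613  0.0111 -0.0024] in target axes [ 0.0614  0.0102 -0.0019] turn [-0.0006  0.0067  0.0145]
```

```bash
python3 -m inch '[[[0.01,0.005,-0.002,0,0.006,0.01,0],[0.012,0.003,0,0,0.001,0.004,0],[0.012,0.002,0,0,0,0,0],[0.008,0,0,0,0,0,0],[0.005,0,0,0,0,0,0],[0.004,0,0,0,0,0,0]]]'|grep -v orien;for i in 1 2 3; do python3 -m inch '[[[0.003,0,0,0,0,0,0]]]'|grep -v -e orien -e open; done
```

```text
t: 18.35
tool_pos: [0.4616, 0.2081, 0.0839]
force: [0.7, 0.9, 0.1]
opening: 0.0005
t: 18.45
tool_pos: [0.4615, 0.2079, 0.0802]
force: [-0.7, 0.0, 2.4]
t: 18.55
tool_pos: [0.4618, 0.208, 0.0799]
force: [-23.8, -7.9, 53.1]
t: 18.65
tool_pos: [0.4617, 0.208, 0.0799]
force: [-19.1, -5.9, 35.4]
```

All four points are home. I lift, re-measure and move over the flap.

```bash
python3 -m inch '[[[-0.03,0,0,0,0,0,0],[-0.04,0,0,0,0,0,0],[-0.03,-0.02,0,0,0,0,0],[0,-0.04,0,0,0,0,0],[0,-0.04,0,0,0,0,0],[0,-0.015,0,0,0,0,0],[0,0,0,0,0,0,0]]]'|grep -v orien; python3 look.py c7.png;python3 go.py .5844 .1573 .0845 -23
```

```text
t: 19.35
tool_pos: [0.5736, 0.1622, 0.1884]
force: [-0.6, -0.2, 0.1]
opening: 0.0005
0.061 [530.3 178. ] [125.4 167.7] 67.8
0.066 [529.5 172.7] [124.8 166.8] 67.8
0.071 [528.7 167.4] [124.1 165.9] 67.8
flap [578.7 164.5] [31.7 15.5] (300, 157, 10, 9) 34.0
t 19.4 pos [0.5728 0.1626 0.1883] F [-0.5 -0.4  0.3] M [0.01 0.01 0.05] open 0.00044860461350315655
shift [ 0.1039 -0.0124 -0.0004] in target axes [ 0.1038 -0.0128 -0.0004] turn [-0.0009 -0.      0.0036]
```

View pics/c7.png

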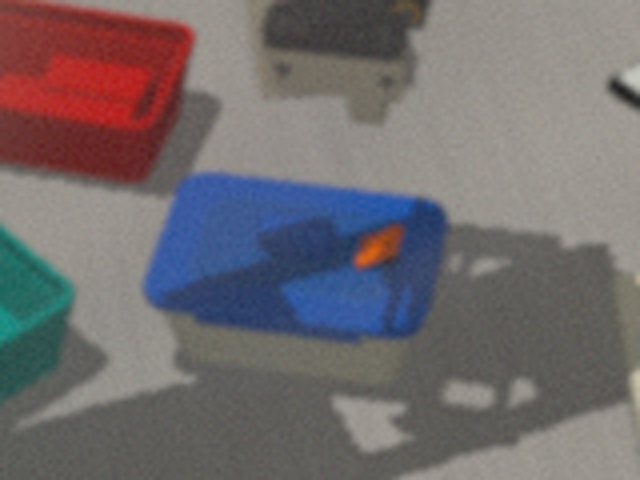

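The lid is level and home, and the flap is open at (380,247). I press the flap.

```bash
python3 -m inch '[[[0.015,-0.006,0,0,0,0.003,0],[0.02,-0.004,0,0,0,0,0],[0.02,0,0,0,0,0,0],[0.012,0,0,0,0,0,0]]]'|grep -v orien;python3 go.py .5844 .1573 .0845 -23
```

```text
t: 19.8
tool_pos: [0.5812, 0.1605, 0.1187]
force: [-1.0, -0.8, -0.0]
opening: 0.0008
t 19.8 pos [0.5812 0.1605 0.1187] F [-1.  -0.8 -0. ] M [ 0.    0.   -0.02] open 0.0007949008518314436
shift [ 0.0342 -0.0041 -0.0017] in target axes [ 0.0342 -0.0042 -0.0016] turn [0.0015 0.0018 0.0019]
```

```bash
python3 -m inch '[[[0.004,-0.003,-0.001,0,0.001,0.002,0],[0.005,-0.001,0,0,0,0,0],[0.005,0,0,0,0,0,0],[0.004,0,0,0,0,0,0]]]'|grep -v orien;for i in 1 2 3 4 5 6; do python3 -m inch '[[[0.003,0,0,0,0,0,0]]]'|grep -v -e orien -e open; done
```

```text
t: 20.2
tool_pos: [0.5826, 0.1585, 0.0975]
force: [0.6, 0.1, 1.3]
opening: 0.0008
t: 20.3
tool_pos: [0.583, 0.1585, 0.0948]
force: [0.2, -0.1, 0.1]
t: 20.4
tool_pos: [0.5835, 0.1586, 0.0922]
force: [-0.5, -0.7, 1.0]
t: 20.5
tool_pos: [0.5839, 0.1587, 0.0895]
force: [0.4, -0.2, -0.1]
t: 20.6
tool_pos: [0.5841, 0.1587, 0.0866]
force: [0.1, -0.4, 1.1]
t: 20.7
tool_pos: [0.5846, 0.1587, 0.0843]
force: [-7.8, -4.2, 27.6]
t: 20.8
tool_pos: [0.5855, 0.1586, 0.0843]
force: [-12.6, -6.2, 33.4]
```

Hard stop at 0.0843, matching the shut flap's 0.0845. I withdraw and check with both cameras.

```bash
python3 -m inch '[[[-0.03,0,0,0,0,0,0],[-0.04,0,0,0,0,0,0],[-0.04,0,0,0,0,0,0],[-0.02,0.02,0.02,0,0,0,0],[0,0.03,0.04,0,0,0,0],[0,0.03,0.04,0,0,0,0],[0,0.03,0.04,0,0,0,0],[0,0.03,0.04,0,0,0,0],[0,0.03,0.03,0,0,0,0],[0,0,0,0,0,0,0],[0,0,0,0,0,0,0],[0,0,0,0,0,0,0]]]'|grep -v orien; python3 look.py c8.png
python3 - <<'E'
from m import *
c=cam('top','top9.png');hsv=cv2.cvtColor(c['frame'],cv2.COLOR_BGR2HSV);o=cv2.inRange(hsv,(4,160,120),(16,255,255))
b=cv2.inRange(hsv,(105,120,40),(125,255,255))|o
print('lid',rect(c,b,(150,160,290,310),.061)[0],'flap',rect(c,o,(150,160,290,310),.067)[0])
f=c['frame'][150:310,120:320];g=cv2.imread('pics/c8.png')
cv2.imwrite('pics/c9.png',np.hstack([cv2.resize(f,(400,320)),cv2.resize(g,(400,320))]))
E
```

```text
t: 22.0
tool_pos: [0.5077, 0.4243, 0.2191]
force: [0.3, 0.1, -0.3]
opening: 0.0005
0.061 [530.6 178.8] [126.2 168.1] 67.6
0.066 [529.7 173.6] [125.5 167.2] 67.6
0.071 [528.9 168.3] [124.9 166.3] 67.6
flap [578.7 159.1] [20.8 23.8] (300, 160, 11, 7) 49.5
lid ((531.812255859375, 179.7451171875), (119.65657043457031, 168.84368896484375), 66.03907775878906) flap ((580.4854736328125, 159.85934448242188), (21.91803550720215, 26.78331184387207), 65.85385131835938)
```

View pics/c9.png

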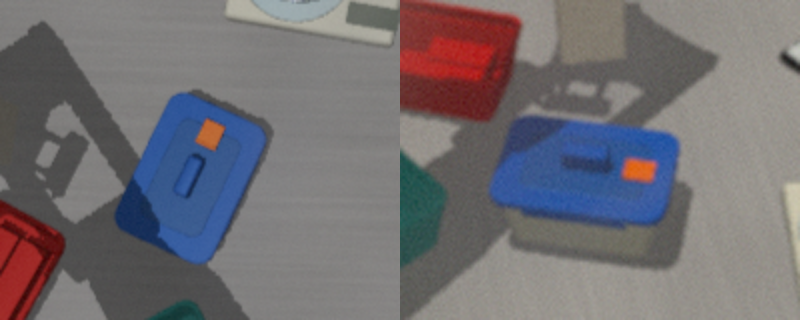

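Top and side views show the lid square on the tub (outline 169x120 mm) and the flap flat at (210,134), 27x22 mm. The arm is clear of everything and reads about 0 N.

```bash
python3 -c "
from plant import workorder;print(workorder.close_job())"
```

```text
the job is handed in; nothing more can be done
None
```

The lid is snapped home on the tub, the vent flap is shut, and the job was handed in at about 22 s; no verdict was reported.

**What I did**
- I gripped the lid by its bar and set it on the white tub with the butter.
- I pressed the far long side first, which tipped the near side up. Pressing the near side then clicked it down and levelled the lid.
- I then pressed the far side and both ends once more to check them.
- Last, I pressed the flap flat.

**Last checks**
- **Lid:** all four sides met a hard stop with the tool at 0.080 m, which is the home height. The flap was still open in the picture taken after the last of these presses.
- **Flap:** it met its stop at 0.0843 m against 0.0845 m expected. The top view then showed it flat, about 27 x 22 mm against 27 x 24 mm given.
- **Position:** in the top view the lid's centre was within about 1.5 mm of where I first measured the tub. The closed tub stands upright and the arm was clear at about 0 N.

**Limits and disagreements**
- The side camera read the lid 1–2 mm and about 1.5° differently from the top camera, close to its calibration error.
- I judged the flap open from the pictures; its angle was not measured.
- Presses against the stops reached about 60 N at the fingertips.
- I did not re-measure the bottle, carton, scale and bowl at the end. The arm felt no contact on the way past them.
- I viewed 10 pictures, all the budget allowed.

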